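# Reload the gift-label printer

## Robot

A 6-joint arm with a two-finger parallel gripper is mounted at the origin on the work surface. World frame = base frame: x ahead of the robot, y to its left, z up, the work surface at z = 0. Lengths are in mm, angles in rad, forces in N, time in s.
With the tool pointing down it reaches from about 275 to 1000 mm from the base axis. Payload 8.4 kg.
Tool frame: the origin (TCP) lies midway between the tips of the shut fingers; the grasp point (between the pads) lies 19 mm behind it (r.grip_point_offset is the distance from the TCP to the grasp point, in mm); z points along the fingers, x is the direction in which the jaws open and shut, and the axes are right-handed (so a half turn about z gives the same grasp; the last joint's range is limited). The gripper opens to 85 mm and grips with 20 to 120 N. Pads are 22 mm wide; open, the fingers measure 114 mm over their backs; the gripper's body (76 mm by 85 mm) begins 54 mm behind the grasp point. The pads swing forward as they close: fully open they stand 13 mm farther back than shut.
Start: joints at [1.311, 0.353, 1.633, -0, 1.155, -0.002], TCP at [159.345, 604.349, 231.281] pointing down, gripper open.
Joint ranges: [-2.63, 2.63], [-0.92, 2.1], [0.06, 2.66], [-1.3, 4.44], [0, 2.69], [-3.02, 3.02]. Speed limits (rad/s): [2.22, 2.22, 2.79, 3.14, 3.14, 3.14].

## Interface

Orientations are given as [roll, pitch, yaw] about the fixed x, y, z axes, in that order (R = Rz(yaw) Ry(pitch) Rx(roll)).
In Python, from rig import monitor, vision, sign_off, r gives the robot as it stands.
- The arm moves only by the shell command python3 -m inch 'ROWS' [FORCE]. ROWS is JSON, a list of rows, each an object with "dp": the shift along the tool's x, y, z in mm, a list of three; "angular": the turn, a rotation vector about the tool's x, y, z in rad, a list of three; "fingers": the closure in counts, from 0 (fully open) to 255 (shut). A call has 1 to 12 rows; each row is the pose to reach, as a shift and turn from the pose commanded when the call began, along the tool's axes at that moment; what a row does not reach only later rows make up. A row lasts 1/12 s, in which the tool goes at most 41.7 mm and 7.16 degrees, less where a joint would pass 70% of its speed; a pose out of reach is approached as far as the arm can. A call with a gripper value outside its range is refused whole. The fingers move at their own pace and stop on an object; FORCE is the grip in N (left out, the last holds). Time passes only in rows, so rows that repeat a pose let the fingers close. It gives the time, the measured TCP pose, the force and the opening at its end, in the units of the state.
- monitor.sense(): the state, without advancing time (a new reading comes with each control period).
- vision.grab_frame(name): name is "side" or "top" or "wrist"; returns (picture, depth): 480x640x3 uint8, blue, green, red; 480x640 float32, mm along the optical axis (not along the pixel's ray), 0 where there is no reading.
- vision.camera_params(name): a dict with "fx", "fy", "cx", "cy" (pixels), "R" (3x3) and "t" (3): a world point X has camera coordinates R X + t. Camera axes: x right, y down, z forward; pixel columns grow to the right and rows downward; lengths in mm; the calibration is good to about 2 mm. A picture is of the moment at which its call begins: read the wrist's pose just before it. camera_params takes no time and is no camera call; for the wrist camera it gives the pose at the moment of the call.
- sign_off(): hands the job in, once; it reports no verdict.
The state is a dict: "clock": time; "qpos": joint angles; "qvel": joint speeds; "joint_efforts": joint torques, N m; "eef_pos": TCP position; "tcp_rot": TCP orientation; "contact_force": force on the tool from outside, world axes, zero at the start; "wrist_torque": the same for the moment, N m; "opening": opening from 0.0 (shut) to 1.0 (fully open).
Only numpy, scipy, OpenCV 4.12 (cv2) and the standard library are available. Lean on these libraries where they do the work, as an engineer would, in place of code of your own. Each camera call takes 0.05 s, during which the arm holds its last target.

## Task

The label printer's tray is out and empty: put the dark label cartridge with the stepped nose into it, nose towards the printer, down flat in its pocket. Then press the tray in by its front until the push-push catch takes it, ease off and make sure the tray stays in by itself; press gently, without forcing the tray or the cartridge. Leave the other things on the table where they are.

Things in the scene. Friction and masses are not known exactly. Their poses are not given: they have to be found in the camera images.
- printer: The label printer: a pale box 200 mm deep (x), 156 wide (y), 108 high, fixed to the table, its angle varies. Origin under its centre; +x points from its front to its back, front face 100 mm from the origin. The tray comes out of a mouth in the front, 104 mm wide, upper edge 58.5 mm above the table: a cartridge not right down in its pocket hits that edge and stops the tray.
- tray (a joint): How far out the tray is, m, along the printer's x: 0.080 at the start (fully out); held in it stays anywhere from -0.006 to 0.007, as the catch bracket is set. A spring pushes it out: 5 N when out, 6.6 N when in, and 1 N more per 40 mm/s of pushing. Let go before the catch takes and it comes fully out again; pressed again once held, it is freed. Over 18 N breaks it.
- tray_front (a point): Middle of the outer face of the tray's flat upright front panel (112 mm wide, 8 to 70 mm above the table), 45 mm above the table; press here along its +x (axes as the printer's). The catch takes only within the last 1 mm before a firm stop, felt as a steep rise of force, 4.5 mm beyond where the tray then stays. Held in, this face stands 12 to 25 mm before the printer's front.
- pocket (a point): Where a seated cartridge's origin lies: on the floor of the tray's pocket, 12 mm above the table, 50 mm behind the panel's outer face; moves with the tray, axes as the printer's. The pocket leaves the cartridge 1.25 mm of play all round and takes it only nose to +x; walls 10 mm high, then lips flaring at 45 degrees, their top 14 mm above the pocket floor. Never over 35 N.
- cartridge: The label cartridge: dark grey, 62 mm long (x), 46 wide (y), 42 high, 100 to 200 g: a square body 51 mm long and at its +x end a nose 11 mm long and only 26 mm wide; a white label roll shows in its top. It stands upright on the table. Origin under the centre of the 62 x 46 mm outline.
- tape_cassette: A bystander: a flat tape cassette, 58 x 32 x 22 mm, no nose; not the one wanted. Origin under its centre, x along its length.
- ribbon_spool: A bystander: a ribbon spool lying flat, 68 mm across, 30 mm high. Origin under its centre.
- stapler: A bystander: a black stapler, 125 x 34 x 45 mm. Origin under its centre.
- glue_stick: A bystander: an upright white glue stick, 26 mm across, 95 mm high. Origin under its centre.
- tag_block: A bystander: a block of brown gift tags, 85 x 55 x 22 mm. Origin under its centre.
- gift_box: A bystander: a brown gift box with a lid, 105 x 105 x 71 mm. Origin under its centre.
- tape_dispenser: A bystander: a heavy black desk tape dispenser, 150 x 55 x 83 mm. Origin under its centre.
Not all that is in view belongs to the job. Leave any orange or pink look-alike of the cartridge alone.

How it is judged (in metres and radians):
On the way, in this order (a step that is already met when the one before it is completed fails the run):
1. the cartridge is down in the tray's pocket, the tray still out (horizontal distance between cartridge and pocket below 0.004 m and z of cartridge in the frame of pocket between -0.003 and 0.003 m and angle between the x axis of cartridge and the x axis of pocket, either way round below 0.1 rad and angle between cartridge's own z axis and vertical below 0.08 rad and value of joint tray above 0.06 m), for 0.2 s.
2. the tray is in with the cartridge in it (horizontal distance between cartridge and pocket below 0.004 m and z of cartridge in the frame of pocket between -0.003 and 0.003 m and angle between the x axis of cartridge and the x axis of pocket, either way round below 0.1 rad and angle between cartridge's own z axis and vertical below 0.08 rad and value of joint tray below 0.009 m), for 0.2 s.
At the end, for the whole second after the job is handed in: The tray is held in by its catch (out by less than 9 mm) and at rest; the cartridge is at rest in its pocket, within 4 mm of its place sideways, within 3 mm of the pocket floor in height and square to it within 0.1 rad (all of step 2 and velocity of joint tray between -0.005 and 0.005 m/s and linear speed of cartridge below 0.01 m/s); the robot touches nothing.
It fails at once if the printer or its tray is pressed with more than 18 N (contact force between any of the fingers, the arm and printer above 18 N).
It fails at once if the cartridge is forced into the tray with more than 35 N (contact force between cartridge and printer above 35 N).
It fails at once if another thing on the table is shifted by more than 30 mm (distance of any of tape_cassette, ribbon_spool, stapler, glue_stick, tag_block, gift_box, tape_dispenser from where it was at the start of the episode above 0.03 m).
It also fails if it takes over 67 s, if anything falls off the work surface, if the arm or the gripper's body presses on something with over 40 N, if the wrist force passes 120 N, or if a joint passes its speed limit or range.

## Working session

There is one attempt and no reset: what is moved stays moved. The work goes in short steps, Python scripts to look and compute and a shell command to move; the robot and the scene stay as the last step left them, time stands still between calls to the robot, and variables do not carry over. Pictures are saved under pics/ and viewed, and the job is handed in when it is done.

```bash
ls; mkdir -p pics; python3 - <<'E'
from rig import monitor, vision, r
import cv2
print(monitor.sense(), r.grip_point_offset)
for n in ("top","side","wrist"):
    p,d=vision.grab_frame(n); cv2.imwrite(f"pics/{n}0.png",p)
    c=vision.camera_params(n); print(n,c)
E
```

```text
pics
{'clock': 0.0, 'qpos': array([ 1.31058656e+00,  3.53670380e-01,  1.63414392e+00, -3.39624880e-06,
        1.15516818e+00, -2.41338890e-03]), 'qvel': array([ 0.00136626, -0.00033441, -0.00111737,  0.00119864,  0.00011729,
        0.00058787]), 'joint_efforts': array([ 8.87603983e-05, -6.05252910e+01, -3.42074561e+01,  9.60874763e-05,
        9.48467787e-03,  2.55193788e-05]), 'eef_pos': array([159.2315255 , 603.88730815, 230.54359702]), 'tcp_rot': array([-3.14159240e+00,  1.38982398e-03,  1.31300133e+00]), 'contact_force': array([ 0.1659253 , -1.06240028, -0.88019274]), 'wrist_torque': array([-0.05350748, -0.0428297 , -0.01914392]), 'opening': 0.9977720552923662} 18.700000000000003
top {'fx': 480.0020714153241, 'fy': 480.0020714153241, 'cx': 324.7655730775213, 'cy': 242.32819652420898, 'R': array([[-0.02664076, -0.99963126,  0.00525519],
       [-0.98602454,  0.02541255, -0.16465059],
       [ 0.16445633, -0.00956816, -0.98633796]]), 't': array([ 56.3616285 , 544.89521026, 939.66456719])}
side {'fx': 447.5597933181769, 'fy': 447.5597933181769, 'cx': 318.3735712031956, 'cy': 239.33705840727492, 'R': array([[ 0.99407903, -0.10692399, -0.01934289],
       [-0.08977673, -0.70792698, -0.70055659],
       [ 0.06121295,  0.69814516, -0.71333465]]), 't': array([-518.47411886,  135.50160423,  958.13075357])}
wrist {'fx': 396.97412407562297, 'fy': 396.97412407562297, 'cx': 320.92847272881204, 'cy': 237.71145341730866, 'R': array([[ 2.55311249e-01,  9.66858742e-01, -5.81847152e-04],
       [ 9.24826307e-01, -2.44036457e-01,  2.91791893e-01],
       [ 2.81979551e-01, -7.50358603e-02, -9.56481653e-01]]), 't': array([-625.24405645,  -37.47689324,  379.7147095 ])}
```

View pics/top0.png

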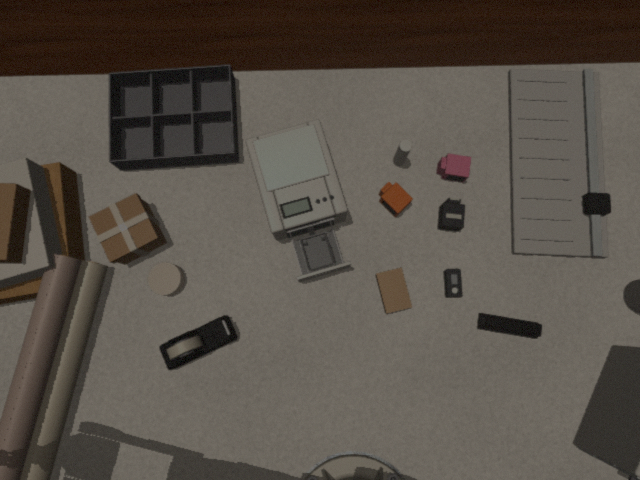

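View pics/side0.png

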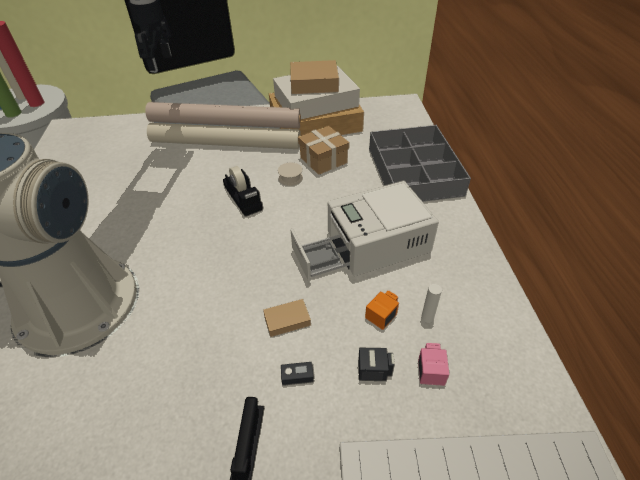

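View pics/wrist0.png

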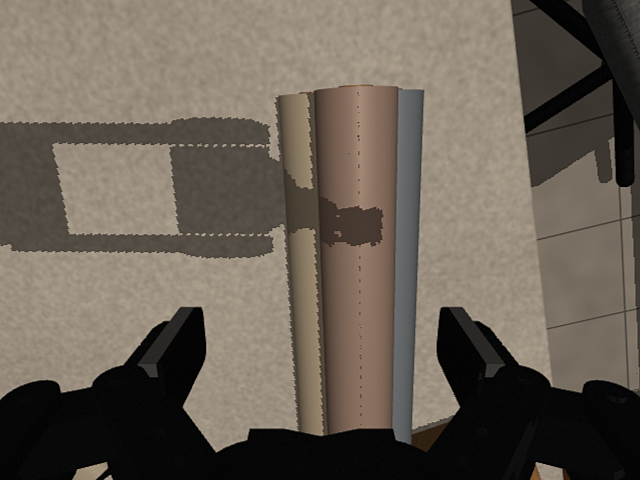

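```bash
cat > h.py <<'E'
import numpy as np, cv2
from rig import monitor, vision
def cloud(d,c):
    v,u=np.mgrid[0:d.shape[0],0:d.shape[1]]
    P=np.stack([(u-c['cx'])/c['fx']*d,(v-c['cy'])/c['fy']*d,d],-1)
    return (P-c['t'])@c['R']
def ray(c,u,v,z):
    D=np.array([(u-c['cx'])/c['fx'],(v-c['cy'])/c['fy'],1.])@c['R']
    o=-c['R'].T@c['t']
    return o+D*((z-o[2])/D[2])
def proj(c,X):
    q=c['R']@np.asarray(X,float)+c['t']; return c['fx']*q[0]/q[2]+c['cx'],c['fy']*q[1]/q[2]+c['cy']
E
python3 - <<'E'
from h import *
p,d=vision.grab_frame("top"); np.savez("top.npz",p=p,d=d)
c=vision.camera_params("top")
W=cloud(d,c); W[d==0]=np.nan
for (u,v) in [(290,155),(330,190),(265,135),(320,250),(300,280),(452,208),(450,225),(560,300),(200,300)]: print(u,v,W[v,u].round(1))
a=cv2.resize(p[110:290,230:480],None,fx=3.2,fy=3.2,interpolation=cv2.INTER_CUBIC); cv2.imwrite("pics/crop.png",np.clip(a*1.8,0,255).astype('uint8'))
ps,ds=vision.grab_frame("side"); np.savez("side.npz",p=ps,d=ds)
a=cv2.resize(ps[180:400,270:460],None,fx=2.7,fy=2.7,interpolation=cv2.INTER_CUBIC); cv2.imwrite("pics/crops.png",np.clip(a*1.2,0,255).astype('uint8'))
E
```

```text
290 155 [712.7 106.8 107.4]
330 190 [639.4  29.7 106.6]
265 135 [757.4 156.5 103. ]
320 250 [535.1  52.3  14.7]
300 280 [470.1  94.2  45.8]
452 208 [ 612.6 -225.4   41.2]
450 225 [ 576.2 -218.2   43.2]
560 300 [ 417.5 -449.2    4. ]
200 300 [4.376e+02 3.070e+02 1.000e-01]
```

View pics/crop.png

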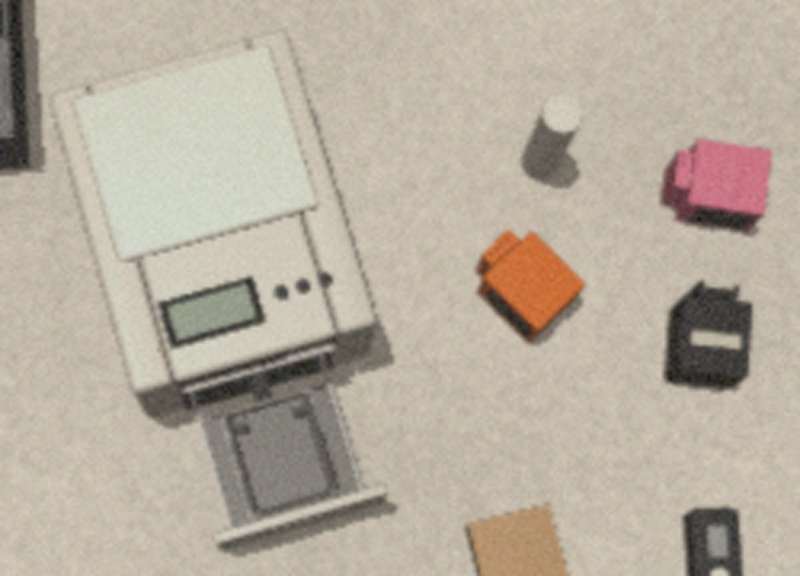

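View pics/crops.png

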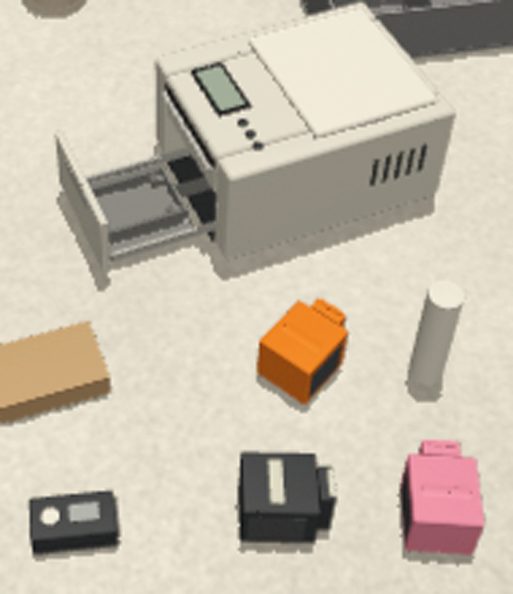

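```bash
python3 - <<'E'
from h import *
p=np.load("top.npz")['p'];d=np.load("top.npz")['d'];c=vision.camera_params("top")
def poly(mask,z,lab):
    n,l,s,_=cv2.connectedComponentsWithStats(mask.astype('uint8'))
    i=1+np.argmax(s[1:,4]); m=(l==i).astype('uint8')
    cs,_=cv2.findContours(m,cv2.RETR_EXTERNAL,cv2.CHAIN_APPROX_NONE); cc=max(cs,key=cv2.contourArea)[:,0]
    w=np.array([ray(c,u,v,z)[:2] for u,v in cc],np.float32)
    R=cv2.minAreaRect(w); print(lab,s[i],R, cv2.boxPoints(R).round(1).tolist())
    return m,w
W=cloud(d,c)
x,y,z=W[...,0],W[...,1],W[...,2]
poly((z>98)&(z<115)&(x>450)&(y>0)&(y<200)&(x<800),108,'printer')
m,w=poly((z>55)&(z<85)&(x>430)&(x<520)&(y>-20)&(y<150),70,'panel')
hs=p.max(2); 
m,w=poly((z>34)&(z<50)&(abs(x-595)<60)&(abs(y+222)<50),42,'cart')
# body label white
g=p.min(2)
m,w=poly((g>90)&(z>30)&(abs(x-595)<30)&(abs(y+222)<25),42,'label')
# depth profile panel
for u in (300,322,345):
  print(u,[(v,z[v,u].round(0),x[v,u].round(0)) for v in range(255,284,2)])
E
```

```text
printer [ 245  119  101  115 7660] ((671.1229858398438, 96.67289733886719), (200.1714630126953, 154.7011260986328), 15.024401664733887) [[554.4000244140625, 145.39999389648438], [594.5, -4.0], [787.7999877929688, 47.900001525878906], [747.7000122070312, 197.3000030517578]]
panel [296 261  55  20 246] ((485.3335876464844, 46.481727600097656), (9.000795364379883, 110.98164367675781), 15.040831565856934) [[466.6000061035156, 98.9000015258789], [495.3999938964844, -8.300000190734863], [504.1000061035156, -5.900000095367432], [475.29998779296875, 101.19999694824219]]
cart [440 198  25  31 633] ((602.3935546875, -225.10923767089844), (48.53456115722656, 64.21757507324219), 81.76255798339844) [[567.0999755859375, -244.5], [630.7000122070312, -253.6999969482422], [637.5999755859375, -205.6999969482422], [574.0999755859375, -196.5]]
label [447 215   6   2  10] ((596.5604858398438, -218.8492431640625), (10.508796691894531, 2.1287953853607178), 88.54072570800781) [[595.4000244140625, -224.10000610351562], [597.5, -224.10000610351562], [597.7999877929688, -213.60000610351562], [595.5999755859375
[... 1300 characters left out ...]
)), (283, np.float64(1.0), np.float64(467.0))]
345 [(255, np.float64(2.0), np.float64(525.0)), (257, np.float64(4.0), np.float64(520.0)), (259, np.float64(3.0), np.float64(516.0)), (261, np.float64(2.0), np.float64(512.0)), (263, np.float64(74.0), np.float64(499.0)), (265, np.float64(69.0), np.float64(496.0)), (267, np.float64(41.0), np.float64(495.0)), (269, np.float64(0.0), np.float64(495.0)), (271, np.float64(1.0), np.float64(491.0)), (273, np.float64(3.0), np.float64(486.0)), (275, np.float64(2.0), np.float64(482.0)), (277, np.float64(4.0), np.float64(478.0)), (279, np.float64(2.0), np.float64(474.0)), (281, np.float64(3.0), np.float64(469.0)), (283, np.float64(-2.0), np.float64(465.0))]
```

```bash
cat >> h.py <<'E'
from scipy.spatial.transform import Rotation as Ro
def T():
    s=monitor.sense(); return s['eef_pos'],Ro.from_euler('xyz',s['tcp_rot']).as_matrix(),s
def goal(pos,yaw):
    """dp and angular for tool-down goal"""
    e,R,s=T(); G=Ro.from_euler('xyz',[np.pi,0,yaw]).as_matrix()
    print('clock',s['clock'],'pos',e.round(1),'rot',s['tcp_rot'].round(3),'F',s['contact_force'].round(1),'dp',(R.T@(np.array(pos)-e)).round(1),'ang',Ro.from_matrix(R.T@G).as_rotvec().round(4))
E
python3 - <<'E'
from h import *
c=vision.camera_params("wrist"); e,R,s=T()
print('cam in tool',(R.T@(-c['R'].T@c['t']-e)).round(1)); print('optical axis in tool',R.T@c['R'][2])
goal([602,-225,230],1.428); goal([602-40,-225,230],1.428)
goal([602,-225,230],1.428-np.pi)
E
```

```text
cam in tool [   0.7  -74.7 -143. ]
optical axis in tool [3.79643183e-04 2.91804186e-01 9.56478004e-01]
clock 0.25 pos [159.3 604.1 230.9] rot [-3.142e+00  1.000e-03  1.313e+00] F [0.2 0.7 0.3] dp [-688.9  639.5    1.4] ang [-1.00e-04  7.00e-04 -1.15e-01]
clock 0.25 pos [159.3 604.1 230.9] rot [-3.142e+00  1.000e-03  1.313e+00] F [0.2 0.7 0.3] dp [-699.1  600.8    1.4] ang [-1.00e-04  7.00e-04 -1.15e-01]
clock 0.25 pos [159.3 604.1 230.9] rot [-3.142e+00  1.000e-03  1.313e+00] F [0.2 0.7 0.3] dp [-688.9  639.5    1.4] ang [1.0000e-03 1.0000e-04 3.0266e+00]
```

```bash
python3 - <<'E'
from h import *
goal([495,49,230],1.833)
E
```

```text
clock 0.25 pos [159.3 604.1 230.9] rot [-3.142e+00  1.000e-03  1.313e+00] F [0.2 0.7 0.3] dp [-451.2  466.2    1.2] ang [-2.0e-04  7.0e-04 -5.2e-01]
```

```bash
python3 -m inch '[{"dp":[-15,15,0],"angular":[0,0,-0.02],"fingers":0},{"dp":[-40,40,0],"angular":[0,0,-0.05],"fingers":0},{"dp":[-68,70,0],"angular":[0,0,-0.1],"fingers":0},{"dp":[-96,98,0],"angular":[0,0,-0.15],"fingers":0},{"dp":[-124,127,0],"angular":[0,0,-0.2],"fingers":0},{"dp":[-152,156,0],"angular":[0,0,-0.25],"fingers":0},{"dp":[-180,185,0],"angular":[0,0,-0.3],"fingers":0},{"dp":[-208,214,0],"angular":[0,0,-0.35],"fingers":0},{"dp":[-236,243,0],"angular":[0,0,-0.4],"fingers":0},{"dp":[-264,272,0],"angular":[0,0,-0.45],"fingers":0},{"dp":[-292,301,0],"angular":[0,0,-0.5],"fingers":0},{"dp":[-320,330,0],"angular":[0,0,-0.52],"fingers":0}]'; python3 - <<'E'
from h import *
goal([495,49,230],1.833)
E
```

```text
clock: 1.25
eef_pos: [397.4, 209.0, 231.5]
tcp_rot: [3.141, -0.0, 1.836]
contact_force: [0.7, 0.7, -0.1]
opening: 0.998
clock 1.25 pos [397.4 209.  231.5] rot [ 3.141 -0.     1.836] F [ 0.7  0.7 -0.1] dp [-180.    52.2    1.5] ang [ 0.0006 -0.0002  0.0031]
```

```bash
python3 -m inch '[{"dp":[-39,11,0],"angular":[0,0,0],"fingers":0},{"dp":[-78,23,0],"angular":[0,0,0],"fingers":0},{"dp":[-117,34,0],"angular":[0,0,0],"fingers":0},{"dp":[-150,44,0],"angular":[0,0,0],"fingers":0},{"dp":[-172,50,0],"angular":[0,0,0],"fingers":0},{"dp":[-180,52,0],"angular":[0,0,0],"fingers":0},{"dp":[-180,52,0],"angular":[0,0,0],"fingers":0},{"dp":[-180,52,0],"angular":[0,0,0],"fingers":0}]'; python3 - <<'E'
from h import *
goal([495,49,230],1.833)
c=vision.camera_params("wrist")
p,d=vision.grab_frame("wrist"); cv2.imwrite("pics/w1.png",p); np.savez("w1.npz",p=p,d=d,**c)
E
```

```text
clock: 1.92
eef_pos: [493.2, 50.7, 231.1]
tcp_rot: [-3.141, -0.001, 1.832]
contact_force: [-0.2, 0.9, -0.4]
opening: 0.999
clock 1.9167 pos [493.2  50.7 231.1] rot [-3.141e+00 -1.000e-03  1.832e+00] F [-0.2  0.9 -0.4] dp [-2.1  1.3  1.1] ang [-0.0007 -0.0006 -0.001 ]
```

View pics/w1.png

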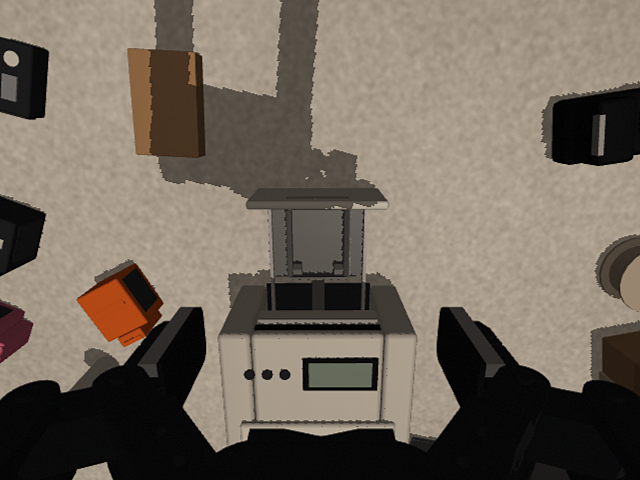

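```bash
python3 - <<'E'
from h import *
f=np.load("w1.npz"); p=f['p']
a=cv2.resize(p[180:320,225:410],None,fx=4.2,fy=4.2,interpolation=cv2.INTER_CUBIC); cv2.imwrite("pics/w1c.png",np.clip(a*1.8,0,255).astype('uint8'))
E
```

```text
(no output)
```

View pics/w1c.png

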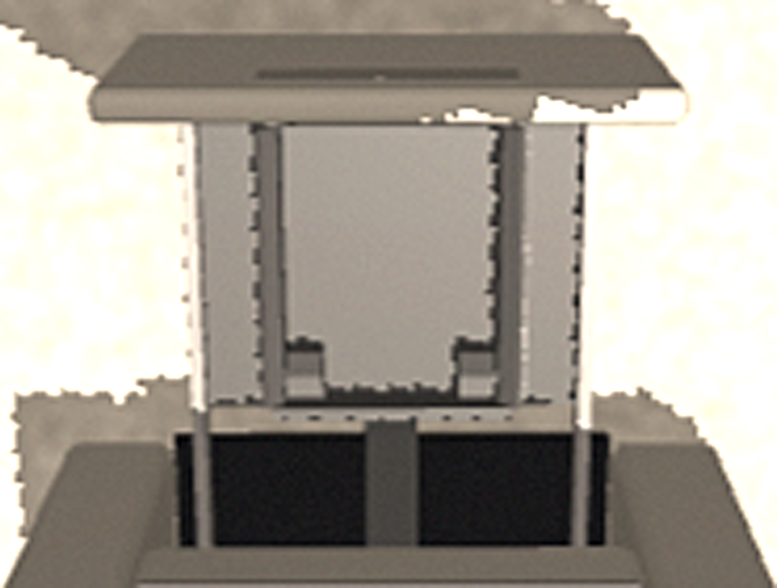

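```bash
python3 - <<'E'
from h import *
f=np.load("w1.npz"); c={k:f[k] for k in('fx','fy','cx','cy','R','t')}
q=lambda a,b,z: ray(c,225+a/4.2,180+b/4.2,z)[:2]
A,B=q(90,86,70),q(687,86,70); A2,B2=q(90,122,70),q(687,122,70)
ax=np.array([np.cos(.262),np.sin(.262)]); ay=np.array([-ax[1],ax[0]])
m=(A+B)/2; print('panel out mid',m,'w',np.linalg.norm(A-B),'yaw',np.arctan2(*(B-A)[::1]) ,B-A,'thick',(A2-A)@ax)
L,Rr=q(284,250,12),q(498,250,12); print('floor width',np.linalg.norm(L-Rr),'y',((L+Rr)/2)@ay, 'panel y',m@ay)
L,Rr=q(262,250,26),q(520,250,26); print('lip width',np.linalg.norm(L-Rr),'y',((L+Rr)/2)@ay)
for b,z in((340,12),(343,22),(390,12),(405,26),(372,22)): print(b,z,q(390,b,z)@ax - m@ax)
print('pocket by panel',m+50*ax, 'top est',[529.3,58.2])
pr=np.array([671.1,96.7]); print('pr y',pr@ay)
l=f['d']; W=cloud(l,c); print(W[240,315:325].round(1)[0], W[203,320].round(1),W[206,320].round(1))
E
```

```text
panel out mid [482.17437779  46.00468895] w 110.68246152151815 yaw -0.2605857599276474 [-28.51695771 106.94573583] thick 6.825208078966884
floor width 48.65817967063818 y -80.50460365448112 panel y -80.45461596259759
lip width 56.39490907185565 y -80.40732298582338
340 12 71.56249702409451
343 22 68.58383677263731
390 12 83.98057888429531
405 26 81.9501904739331
372 22 75.56775573829867
pocket by panel [530.46807201  58.95532977] top est [529.3, 58.2]
pr y -80.42349644509184
[531.7  56.2  11.3] [483.6  48.4  70.2] [486.   49.   69.6]
```

```bash
python3 - <<'E'
from h import *
goal([567,-220,230],1.428)
E
```

```text
clock 1.9667 pos [493.   51.2 231.1] rot [-3.141e+00 -1.000e-03  1.833e+00] F [-0.3  0.3 -0.8] dp [-281.1    1.1    0.9] ang [-8.000e-04 -4.000e-04  4.051e-01]
```

```bash
python3 -m inch '[{"dp":[-20,0,0],"angular":[0,0,0.03],"fingers":0},{"dp":[-55,0,0],"angular":[0,0,0.08],"fingers":0},{"dp":[-92,0,0],"angular":[0,0,0.14],"fingers":0},{"dp":[-130,0,0],"angular":[0,0,0.2],"fingers":0},{"dp":[-168,0,0],"angular":[0,0,0.26],"fingers":0},{"dp":[-206,0,0],"angular":[0,0,0.32],"fingers":0},{"dp":[-243,0,0],"angular":[0,0,0.37],"fingers":0},{"dp":[-268,0,0],"angular":[0,0,0.4],"fingers":0},{"dp":[-280,1,0],"angular":[0,0,0.405],"fingers":0},{"dp":[-281,1,0],"angular":[0,0,0.405],"fingers":0},{"dp":[-281,1,0],"angular":[0,0,0.405],"fingers":0}]'; python3 - <<'E'
from h import *
goal([567,-220,230],1.428)
c=vision.camera_params("wrist")
p,d=vision.grab_frame("wrist"); np.savez("w2.npz",p=p,d=d,**c)
cv2.imwrite("pics/w2.png",np.clip(p*1.6,0,255).astype('uint8'))
a=cv2.resize(p[180:300,260:390],None,fx=5,fy=5,interpolation=cv2.INTER_CUBIC); cv2.imwrite("pics/w2c.png",np.clip(a*2.5,0,255).astype('uint8'))
E
```

```text
clock: 2.88
eef_pos: [567.4, -219.3, 231.0]
tcp_rot: [-3.141, -0.001, 1.429]
contact_force: [-0.8, -0.3, 0.4]
opening: 0.998
clock 2.8833 pos [ 567.4 -219.3  231. ] rot [-3.141e+00 -1.000e-03  1.429e+00] F [-0.8 -0.3  0.4] dp [-0.7 -0.3  1. ] ang [-0.0009 -0.0008  0.0011]
```

View pics/w2.png

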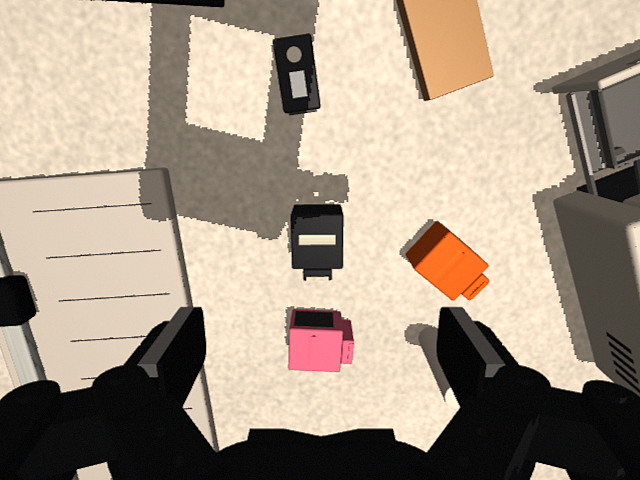

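View pics/w2c.png

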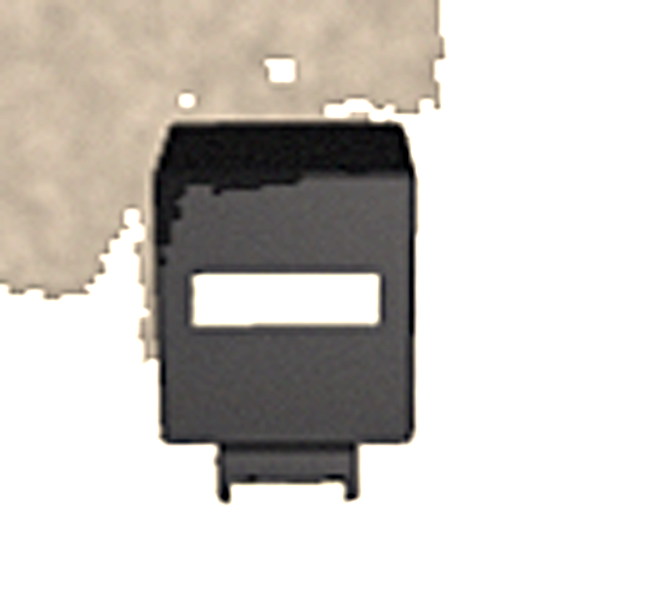

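```bash
python3 - <<'E'
from h import *
f=np.load("w2.npz"); c={k:f[k] for k in('fx','fy','cx','cy','R','t')}
q=lambda a,b,z: ray(c,260+a/5,180+b/5,z)[:2]
bl,br=q(162,442,42),q(413,442,42); tl,tr=q(154,172,42),q(415,172,42)
print('front w',np.linalg.norm(bl-br),'rear w',np.linalg.norm(tl-tr),'len',np.linalg.norm((bl+br)/2-(tl+tr)/2))
v=(bl+br)/2-(tl+tr)/2; print('yaw axis',np.arctan2(v[1],v[0])); e=br-bl; print('yaw from front edge',np.arctan2(e[1],e[0])-np.pi/2)
e=q(380,326,42)-q(190,328,42);print('label',np.arctan2(e[1],e[0])-np.pi/2)
front=(bl+br)/2; ax=v/np.linalg.norm(v); print('body centre',(bl+br+tl+tr)/4,'origin by front',front-20*ax,'by rear',(tl+tr)/2+31*ax)
W=cloud(f['d'],c); print('z top',W[250,315].round(1),W[230,315].round(1))
t=np.load("top.npz"); ct=vision.camera_params("top"); print('glue',ray(ct,404,146,95))
E
```

```text
front w 44.95462247870998 rear w 44.844986959429136 len 49.660852114192004
yaw axis -0.13413243617646137
yaw from front edge -0.14247698857115187
label -0.1313299352580557
body centre [ 597.19967947 -225.85416042] origin by front [ 601.98671731 -226.50013615] by rear [ 603.3138366  -226.67922119]
z top [ 604.2 -228.8   42.2] [ 586.3 -226.2   41.6]
glue [ 730.46682302 -122.31144748   95.        ]
```

```bash
python3 - <<'E'
from h import *
goal([595.2,-225.6,12],1.433)
E
```

```text
clock 2.9333 pos [ 567.2 -218.8  231.1] rot [-3.141e+00 -1.000e-03  1.430e+00] F [ 0.4 -0.5 -0.1] dp [ -2.9  28.8 219. ] ang [-0.0009 -0.0008 -0.0033]
```

```bash
python3 -m inch '[{"dp":[0,10,15],"angular":[0,0,0],"fingers":0},{"dp":[-1,20,45],"angular":[0,0,-0.003],"fingers":0},{"dp":[-3,27,80],"angular":[0,0,-0.003],"fingers":0},{"dp":[-3,29,115],"angular":[0,0,-0.003],"fingers":0},{"dp":[-3,29,145],"angular":[0,0,-0.003],"fingers":0},{"dp":[-3,29,160],"angular":[0,0,-0.003],"fingers":0},{"dp":[-3,29,165],"angular":[0,0,-0.003],"fingers":0},{"dp":[-3,29,165],"angular":[0,0,-0.003],"fingers":0},{"dp":[-3,29,165],"angular":[0,0,-0.003],"fingers":0}]'; python3 - <<'E'
from h import *
goal([595.2,-225.6,12],1.433)
c=vision.camera_params("wrist")
p,d=vision.grab_frame("wrist"); np.savez("w3.npz",p=p,d=d,**c)
cv2.imwrite("pics/w3.png",np.clip(p*1.8,0,255).astype('uint8'))
E
```

```text
clock: 3.68
eef_pos: [596.4, -226.9, 67.4]
tcp_rot: [3.141, 0.0, 1.432]
contact_force: [0.8, 0.0, -0.3]
opening: 1.001
clock 3.6833 pos [ 596.4 -226.9   67.4] rot [3.141 0.    1.432] F [ 0.8  0.  -0.3] dp [ 1.1 -1.5 55.4] ang [ 0.001   0.0001 -0.0006]
```

View pics/w3.png

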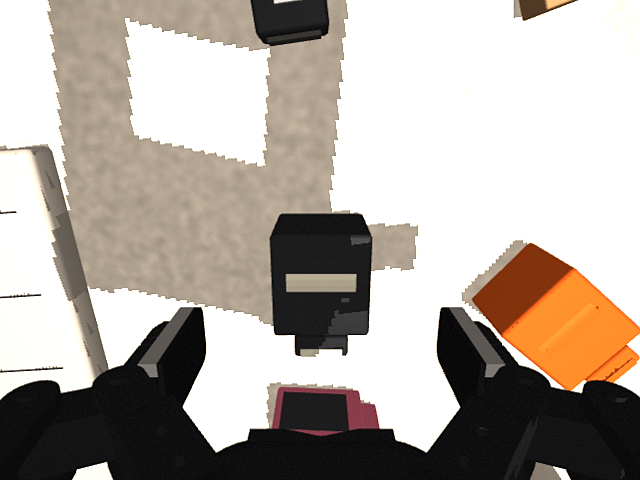

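```bash
python3 -m inch '[{"dp":[0,0,12],"angular":[0,0,0],"fingers":0},{"dp":[0,-1,30],"angular":[0,0,0],"fingers":0},{"dp":[0,-1,45],"angular":[0,0,0],"fingers":0},{"dp":[0,-1,53],"angular":[0,0,0],"fingers":0},{"dp":[0,-1,55],"angular":[0,0,0],"fingers":0},{"dp":[0,-1,55],"angular":[0,0,0],"fingers":0},{"dp":[0,-1,55],"angular":[0,0,0],"fingers":200},{"dp":[0,-1,55],"angular":[0,0,0],"fingers":200},{"dp":[0,-1,55],"angular":[0,0,0],"fingers":200},{"dp":[0,-1,55],"angular":[0,0,0],"fingers":200},{"dp":[0,-1,55],"angular":[0,0,0],"fingers":200},{"dp":[0,-1,55],"angular":[0,0,0],"fingers":200}]' 30
python3 -m inch '[{"dp":[0,0,0],"angular":[0,0,0],"fingers":200},{"dp":[0,0,0],"angular":[0,0,0],"fingers":200},{"dp":[0,0,0],"angular":[0,0,0],"fingers":200},{"dp":[0,0,0],"angular":[0,0,0],"fingers":200}]' 30
python3 - <<'E'
from h import *
goal([595.2,-225.6,12],1.433)
c=vision.camera_params("wrist")
p,d=vision.grab_frame("wrist"); np.savez("w4.npz",p=p,d=d,**c)
cv2.imwrite("pics/w4.png",np.clip(p*1.8,0,255).astype('uint8'))
E
```

```text
clock: 4.73
eef_pos: [595.5, -227.9, 12.2]
tcp_rot: [3.14, 0.0, 1.431]
contact_force: [-0.2, 0.2, 6.0]
opening: 0.534
clock: 5.07
eef_pos: [595.5, -227.9, 12.2]
tcp_rot: [3.14, 0.0, 1.431]
contact_force: [-0.2, -0.0, 6.9]
opening: 0.532
clock 5.0667 pos [ 595.5 -227.9   12.2] rot [3.14  0.    1.431] F [-0.2 -0.   6.9] dp [ 2.3 -0.6  0.2] ang [ 0.0014  0.0004 -0.0019]
```

View pics/w4.png

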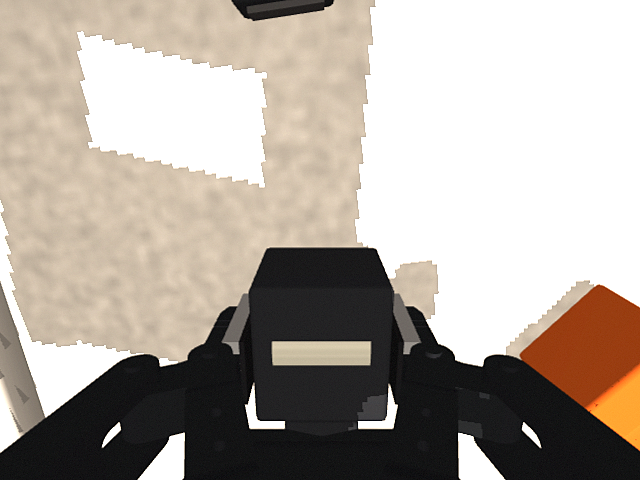

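```bash
python3 -m inch '[{"dp":[0,0,-3],"angular":[0,0,0],"fingers":200},{"dp":[0,0,-10],"angular":[0,0,0],"fingers":200},{"dp":[0,0,-25],"angular":[0,0,0],"fingers":200},{"dp":[0,0,-50],"angular":[0,0,0],"fingers":200},{"dp":[0,0,-80],"angular":[0,0,0],"fingers":200},{"dp":[0,0,-105],"angular":[0,0,0],"fingers":200},{"dp":[0,0,-122],"angular":[0,0,0],"fingers":200},{"dp":[0,0,-128],"angular":[0,0,0],"fingers":200},{"dp":[0,0,-130],"angular":[0,0,0],"fingers":200},{"dp":[0,0,-130],"angular":[0,0,0],"fingers":200}]' 30
python3 - <<'E'
from h import *
goal([520,59,140],1.833)
c=vision.camera_params("wrist")
p,d=vision.grab_frame("wrist"); np.savez("w5.npz",p=p,d=d,**c)
cv2.imwrite("pics/w5.png",np.clip(p*1.8,0,255).astype('uint8'))
a=cv2.resize(p[240:440,220:420],None,fx=3,fy=3,interpolation=cv2.INTER_CUBIC); cv2.imwrite("pics/w5c.png",np.clip(a*4.,0,255).astype('uint8'))
E
```

```text
clock: 5.95
eef_pos: [594.5, -227.6, 141.1]
tcp_rot: [-3.141, -0.0, 1.431]
contact_force: [-0.6, -0.2, -2.2]
opening: 0.533
clock 5.95 pos [ 594.5 -227.6  141.1] rot [-3.141 -0.     1.431] F [-0.6 -0.2 -2.2] dp [ 273.4 -113.7    1.1] ang [-3.000e-04 -1.000e-04 -4.021e-01]
```

View pics/w5c.png

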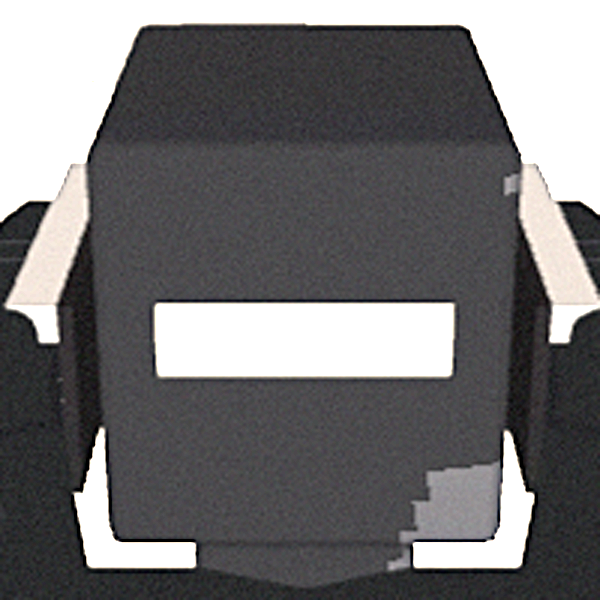

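```bash
python3 - <<'E'
from h import *
f=np.load("w5.npz"); c={k:f[k] for k in('fx','fy','cx','cy','R','t')}
e,R,s=T()
W=cloud(f['d'],c)
for (v,u) in((300,320),(330,290),(400,290),(260,320),(270,320)): print((R.T@(W[v,u]-e)).round(1))
def q(a,b,z):
    return (R.T@(ray(c,220+a/3,240+b/3,z)-e))[:2]
zt=e[2]+30
rl,rr=q(88,146,zt),q(520,146,zt); fl,fr=q(110,540,zt),q(500,540,zt)
print('rear',rl.round(1),rr.round(1),'front',fl.round(1),fr.round(1)); 
bl,br=q(140,28,zt-42),q(472,28,zt-42); print('rear bottom',bl.round(1),br.round(1))
E
```

```text
[  0.4 -19.  -30. ]
[ -9.2  -8.7 -30.5]
[ -9.9  18.  -30.7]
[  0.4 -23.7  -6.4]
[  0.4 -23.7 -16.2]
rear [-21.6 -22.9] [ 23.3 -22.9] front [-21.7  26.9] [23.6 26.9]
rear bottom [-21.8 -21.6] [ 24.1 -21.6]
```

```bash
python3 - <<'E'
from h import *
goal([523.2,56.4,140],1.832)
E
```

```text
clock 6.0 pos [ 594.1 -227.4  140.3] rot [-3.14  -0.     1.431] F [ 0.3  0.1 -2.5] dp [ 271.2 -109.8    0.6] ang [-0.0013 -0.0006 -0.401 ]
```

```bash
python3 -m inch '[{"dp":[10,-4,0],"angular":[0,0,-0.01],"fingers":200},{"dp":[32,-13,0],"angular":[0,0,-0.05],"fingers":200},{"dp":[62,-25,0],"angular":[0,0,-0.1],"fingers":200},{"dp":[94,-38,0],"angular":[0,0,-0.15],"fingers":200},{"dp":[126,-51,0],"angular":[0,0,-0.2],"fingers":200},{"dp":[158,-64,0],"angular":[0,0,-0.25],"fingers":200},{"dp":[190,-77,0],"angular":[0,0,-0.3],"fingers":200},{"dp":[220,-89,0],"angular":[0,0,-0.35],"fingers":200},{"dp":[245,-99,0],"angular":[0,0,-0.38],"fingers":200},{"dp":[262,-106,0],"angular":[0,0,-0.4],"fingers":200},{"dp":[271,-110,0],"angular":[0,0,-0.401],"fingers":200},{"dp":[271,-110,0],"angular":[0,0,-0.401],"fingers":200}]' 30
python3 -m inch '[{"dp":[0,0,15],"angular":[0,0,0],"fingers":200},{"dp":[0,0,35],"angular":[0,0,0],"fingers":200},{"dp":[0,0,45],"angular":[0,0,0],"fingers":200},{"dp":[0,0,50],"angular":[0,0,0],"fingers":200},{"dp":[0,0,50],"angular":[0,0,0],"fingers":200},{"dp":[0,0,50],"angular":[0,0,0],"fingers":200}]' 30
python3 - <<'E'
from h import *
goal([523.2,56.4,24],1.832)
c=vision.camera_params("wrist")
p,d=vision.grab_frame("wrist"); np.savez("w6.npz",p=p,d=d,**c)
cv2.imwrite("pics/w6.png",np.clip(p*1.8,0,255).astype('uint8'))
p,d=vision.grab_frame("side"); a=cv2.resize(p[150:330,220:460],None,fx=3,fy=3,interpolation=cv2.INTER_CUBIC);cv2.imwrite("pics/s6.png",a)
E
```

```text
clock: 7.0
eef_pos: [522.2, 57.8, 140.4]
tcp_rot: [-3.14, -0.001, 1.834]
contact_force: [0.4, 0.0, -1.2]
opening: 0.533
clock: 7.5
eef_pos: [523.8, 55.6, 91.3]
tcp_rot: [-3.141, -0.0, 1.831]
contact_force: [0.0, -0.9, -2.6]
opening: 0.533
clock 7.5 pos [523.8  55.6  91.3] rot [-3.141 -0.     1.831] F [ 0.  -0.9 -2.6] dp [ 1.  -0.3 67.3] ang [-0.0004 -0.     -0.0008]
```

View pics/w6.png

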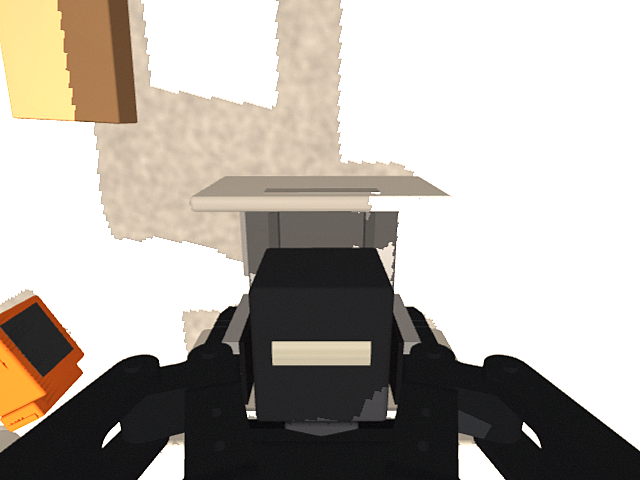

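View pics/s6.png

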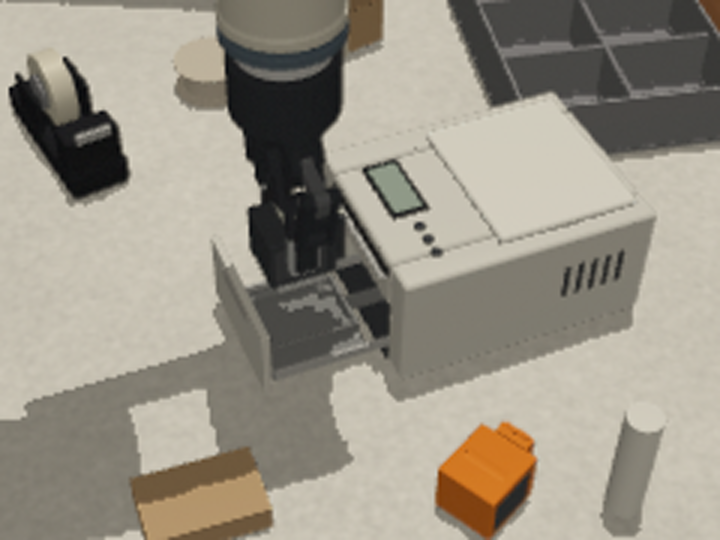

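```bash
python3 -m inch '[{"dp":[0,0,10],"angular":[0,0,0],"fingers":200},{"dp":[0.5,0,25],"angular":[0,0,0],"fingers":200},{"dp":[0.5,0,38],"angular":[0,0,0],"fingers":200},{"dp":[0.5,0,46],"angular":[0,0,0],"fingers":200},{"dp":[0.5,0,50],"angular":[0,0,0],"fingers":200},{"dp":[0.5,0,50],"angular":[0,0,0],"fingers":200},{"dp":[0.5,0,50],"angular":[0,0,0],"fingers":200}]' 30
python3 - <<'E'
from h import *
goal([523.2,56.4,24],1.832)
E
python3 -m inch '[{"dp":[0,0,1],"angular":[0,0,0],"fingers":200},{"dp":[0,0,2],"angular":[0,0,0],"fingers":200},{"dp":[0,0,3],"angular":[0,0,0],"fingers":200},{"dp":[0,0,4],"angular":[0,0,0],"fingers":200},{"dp":[0,0,5],"angular":[0,0,0],"fingers":200},{"dp":[0,0,6],"angular":[0,0,0],"fingers":200},{"dp":[0,0,7],"angular":[0,0,0],"fingers":200},{"dp":[0,0,7],"angular":[0,0,0],"fingers":200},{"dp":[0,0,7],"angular":[0,0,0],"fingers":200}]' 30
```

```text
clock: 8.18
eef_pos: [523.8, 56.5, 41.4]
tcp_rot: [3.141, 0.0, 1.832]
contact_force: [0.8, 0.6, -2.1]
opening: 0.532
clock 8.1833 pos [523.8  56.5  41.4] rot [3.141 0.    1.832] F [ 0.8  0.6 -2.1] dp [ 0.  -0.6 17.4] ang [0.0002 0.     0.    ]
clock: 8.93
eef_pos: [523.4, 56.5, 34.2]
tcp_rot: [-3.141, -0.0, 1.832]
contact_force: [0.6, -0.5, -0.9]
opening: 0.534
```

Bottom is now 4 mm inside the lips with no contact force; continue slowly.

```bash
python3 -m inch '[{"dp":[0,0,0.7],"angular":[0,0,0],"fingers":200},{"dp":[0,0,1.4],"angular":[0,0,0],"fingers":200},{"dp":[0,0,2],"angular":[0,0,0],"fingers":200},{"dp":[0,0,2.7],"angular":[0,0,0],"fingers":200},{"dp":[0,0,3.4],"angular":[0,0,0],"fingers":200},{"dp":[0,0,4],"angular":[0,0,0],"fingers":200},{"dp":[0,0,4],"angular":[0,0,0],"fingers":200}]' 30
python3 -m inch '[{"dp":[0,0,0.7],"angular":[0,0,0],"fingers":200},{"dp":[0,0,1.4],"angular":[0,0,0],"fingers":200},{"dp":[0,0,2],"angular":[0,0,0],"fingers":200},{"dp":[0,0,2.7],"angular":[0,0,0],"fingers":200},{"dp":[0,0,3.4],"angular":[0,0,0],"fingers":200},{"dp":[0,0,4],"angular":[0,0,0],"fingers":200},{"dp":[0,0,4],"angular":[0,0,0],"fingers":200}]' 30
```

```text
clock: 9.52
eef_pos: [523.4, 56.5, 30.1]
tcp_rot: [-3.141, -0.0, 1.832]
contact_force: [0.3, 0.1, -1.0]
opening: 0.532
clock: 10.1
eef_pos: [523.4, 56.5, 26.1]
tcp_rot: [-3.141, -0.0, 1.832]
contact_force: [-0.8, -1.0, -2.1]
opening: 0.533
```

```bash
python3 -m inch '[{"dp":[0,0,0.5],"angular":[0,0,0],"fingers":200},{"dp":[0,0,1],"angular":[0,0,0],"fingers":200},{"dp":[0,0,1.4],"angular":[0,0,0],"fingers":200},{"dp":[0,0,1.4],"angular":[0,0,0],"fingers":200}]' 30
python3 -m inch '[{"dp":[0,0,0.4],"angular":[0,0,0],"fingers":200},{"dp":[0,0,0.7],"angular":[0,0,0],"fingers":200},{"dp":[0,0,0.7],"angular":[0,0,0],"fingers":200}]' 30
```

```text
clock: 10.43
eef_pos: [523.5, 56.5, 24.8]
tcp_rot: [-3.142, 0.0, 1.832]
contact_force: [-0.1, -0.0, -2.5]
opening: 0.535
clock: 10.68
eef_pos: [523.5, 56.5, 24.2]
tcp_rot: [-3.142, -0.0, 1.832]
contact_force: [0.7, -0.8, -2.1]
opening: 0.534
```

```bash
python3 -m inch '[{"dp":[0,0,0.4],"angular":[0,0,0],"fingers":200},{"dp":[0,0,0.4],"angular":[0,0,0],"fingers":90},{"dp":[0,0,0.4],"angular":[0,0,0],"fingers":60},{"dp":[0,0,0.4],"angular":[0,0,0],"fingers":30},{"dp":[0,0,0.4],"angular":[0,0,0],"fingers":0},{"dp":[0,0,0.4],"angular":[0,0,0],"fingers":0},{"dp":[0,0,0.4],"angular":[0,0,0],"fingers":0},{"dp":[0,0,0.4],"angular":[0,0,0],"fingers":0},{"dp":[0,0,0.4],"angular":[0,0,0],"fingers":0},{"dp":[0,0,0.4],"angular":[0,0,0],"fingers":0}]'
python3 - <<'E'
from h import *
c=vision.camera_params("wrist")
p,d=vision.grab_frame("wrist"); np.savez("w7.npz",p=p,d=d,**c)
a=cv2.resize(p[150:450,170:480],None,fx=2,fy=2,interpolation=cv2.INTER_CUBIC); cv2.imwrite("pics/w7.png",np.clip(a*2.5,0,255).astype('uint8'))
W=cloud(d,c)
for v,u in((310,320),(360,260),(360,380),(410,280),(410,360)): print(v,u,W[v,u].round(1))
goal([0,0,0],1.832)
E
```

```text
clock: 11.52
eef_pos: [523.5, 56.5, 23.8]
tcp_rot: [3.142, 0.0, 1.832]
contact_force: [0.0, 0.3, 0.7]
opening: 0.996
310 320 [507.8  52.8  54.1]
360 260 [529.7  38.5  55.1]
360 380 [520.1  76.4  54.3]
410 280 [547.5  49.3  54.6]
410 360 [540.1  75.5  55.1]
clock 11.5667 pos [523.5  56.5  23.8] rot [3.142 0.    1.832] F [-0.4  0.8 -0.1] dp [  80.6 -520.4   23.8] ang [0. 0. 0.]
```

View pics/w7.png

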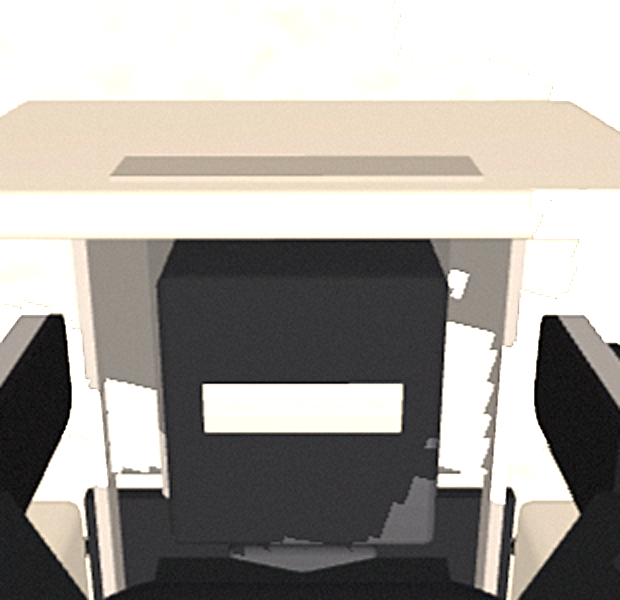

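```bash
python3 -m inch '[{"dp":[0,0,-5],"angular":[0,0,0],"fingers":0},{"dp":[0,0,-20],"angular":[0,0,0],"fingers":0},{"dp":[0,0,-45],"angular":[0,0,0],"fingers":0},{"dp":[0,0,-75],"angular":[0,0,0],"fingers":0},{"dp":[0,0,-100],"angular":[0,0,0],"fingers":0},{"dp":[0,-10,-115],"angular":[0,0,0],"fingers":150},{"dp":[0,-30,-120],"angular":[0,0,0],"fingers":255},{"dp":[0,-55,-120],"angular":[0,0,0],"fingers":255},{"dp":[0,-75,-120],"angular":[0,0,0],"fingers":255},{"dp":[0,-85,-120],"angular":[0,0,0],"fingers":255},{"dp":[0,-85,-120],"angular":[0,0,0],"fingers":255},{"dp":[0,-85,-120],"angular":[0,0,0],"fingers":255}]' 30
python3 - <<'E'
from h import *
goal([442,35.6,48],1.832)
p,d=vision.grab_frame("top"); c=vision.camera_params("top")
W=cloud(d,c)
a=cv2.resize(p[190:320,250:400],None,fx=4,fy=4,interpolation=cv2.INTER_CUBIC); cv2.imwrite("pics/t8.png",np.clip(a*2,0,255).astype('uint8'))
p,d=vision.grab_frame("side"); a=cv2.resize(p[180:310,270:460],None,fx=4,fy=4,interpolation=cv2.INTER_CUBIC);cv2.imwrite("pics/s8.png",a)
E
```

```text
clock: 12.57
eef_pos: [442.2, 34.6, 144.3]
tcp_rot: [3.14, 0.0, 1.832]
contact_force: [-0.2, 0.3, 0.5]
opening: 0.008
clock 12.5667 pos [442.2  34.6 144.3] rot [3.14  0.    1.832] F [-0.2  0.3  0.5] dp [ 1.1 -0.1 96.3] ang [ 0.0015  0.0002 -0.0003]
```

View pics/s8.png

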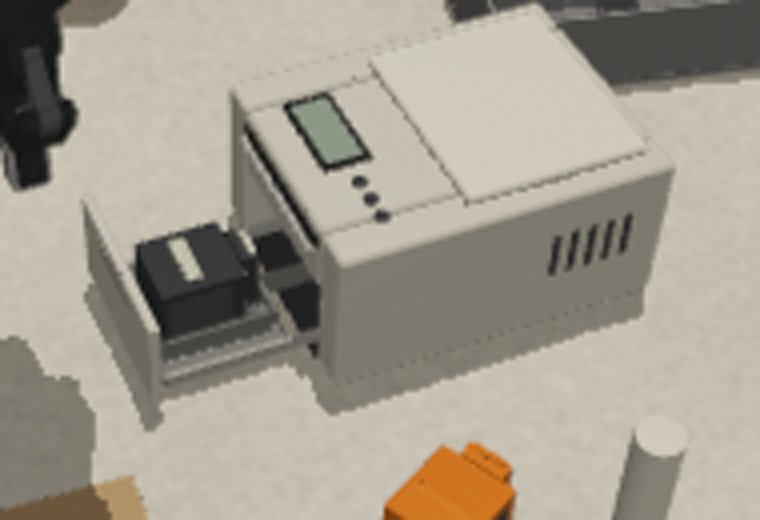

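View pics/t8.png

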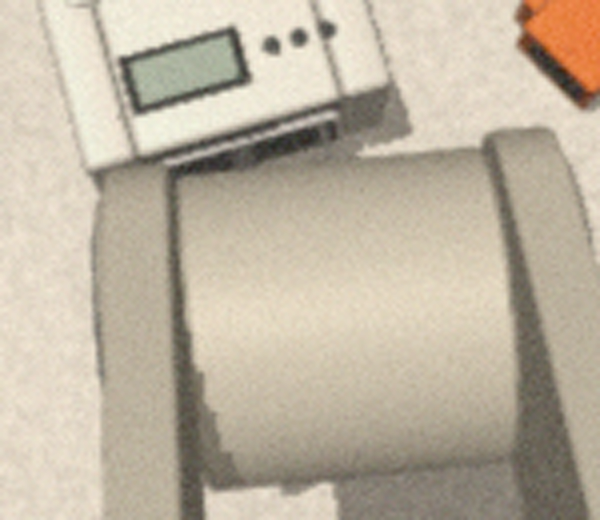

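```bash
python3 -m inch '[{"dp":[0,0,10],"angular":[0,0,0],"fingers":255},{"dp":[0,0,30],"angular":[0,0,0],"fingers":255},{"dp":[1,0,55],"angular":[0,0,0],"fingers":255},{"dp":[1,0,78],"angular":[0,0,0],"fingers":255},{"dp":[1,0,92],"angular":[0,0,0],"fingers":255},{"dp":[1,0,96],"angular":[0,0,0],"fingers":255},{"dp":[1,0,96],"angular":[0,0,0],"fingers":255}]' 30
python3 -m inch '[{"dp":[0,3,0],"angular":[0,0,0],"fingers":255},{"dp":[0,7,0],"angular":[0,0,0],"fingers":255},{"dp":[0,11,0],"angular":[0,0,0],"fingers":255},{"dp":[0,15,0],"angular":[0,0,0],"fingers":255},{"dp":[0,18,0],"angular":[0,0,0],"fingers":255},{"dp":[0,20,0],"angular":[0,0,0],"fingers":255},{"dp":[0,22,0],"angular":[0,0,0],"fingers":255},{"dp":[0,24,0],"angular":[0,0,0],"fingers":255},{"dp":[0,25,0],"angular":[0,0,0],"fingers":255},{"dp":[0,25,0],"angular":[0,0,0],"fingers":255}]' 30
```

```text
clock: 13.25
eef_pos: [440.6, 35.6, 46.2]
tcp_rot: [-3.139, -0.001, 1.832]
contact_force: [0.3, -0.5, 0.2]
opening: 0.002
clock: 14.08
eef_pos: [465.5, 42.0, 47.8]
tcp_rot: [3.142, 0.0, 1.832]
contact_force: [0.1, 0.0, -0.2]
opening: -0.001
```

```bash
python3 -m inch '[{"dp":[0,1,0],"angular":[0,0,0],"fingers":255},{"dp":[0,2,0],"angular":[0,0,0],"fingers":255},{"dp":[0,3,0],"angular":[0,0,0],"fingers":255},{"dp":[0,4,0],"angular":[0,0,0],"fingers":255},{"dp":[0,5,0],"angular":[0,0,0],"fingers":255},{"dp":[0,6,0],"angular":[0,0,0],"fingers":255},{"dp":[0,7,0],"angular":[0,0,0],"fingers":255},{"dp":[0,8,0],"angular":[0,0,0],"fingers":255},{"dp":[0,9,0],"angular":[0,0,0],"fingers":255},{"dp":[0,10,0],"angular":[0,0,0],"fingers":255}]' 30
```

```text
clock: 14.92
eef_pos: [473.3, 44.2, 47.5]
tcp_rot: [-3.138, -0.0, 1.832]
contact_force: [-5.0, -2.4, 4.1]
opening: -0.001
```

```bash
python3 -m inch '[{"dp":[0,0,0],"angular":[0,0,0],"fingers":255},{"dp":[0,0,0],"angular":[0,0,0],"fingers":255}]' 30
python3 - <<'E'
from h import *
p,d=vision.grab_frame("wrist");cv2.imwrite("pics/w9.png",np.clip(p*1.6,0,255).astype('uint8'))
p,d=vision.grab_frame("side"); a=cv2.resize(p[180:310,270:460],None,fx=4,fy=4,interpolation=cv2.INTER_CUBIC);cv2.imwrite("pics/s9.png",a)
e,R,s=T();print(s['contact_force'],s['wrist_torque'],e)
E
```

```text
clock: 15.08
eef_pos: [473.6, 44.3, 47.5]
tcp_rot: [-3.139, -0.0, 1.832]
contact_force: [-5.2, -2.2, 2.6]
opening: 0.003
[-4.95597845 -1.64482729  2.85771275] [-0.30184382  0.70460051 -0.005553  ] [473.52445868  44.30623609  47.46862301]
```

View pics/s9.png

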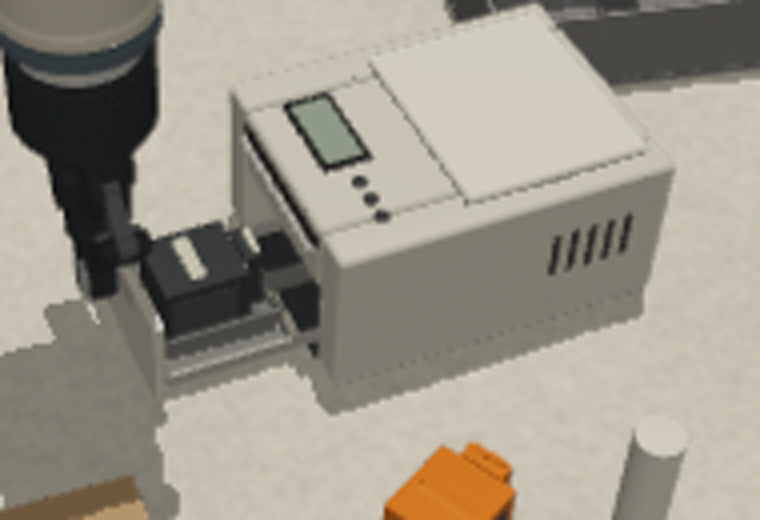

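View pics/w9.png

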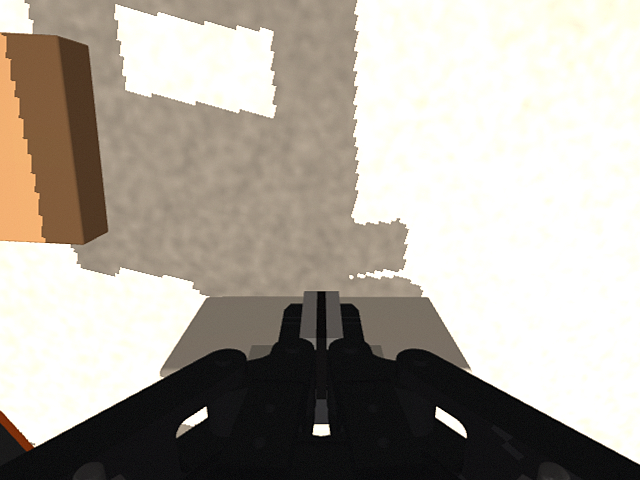

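```bash
python3 -m inch '[{"dp":[0,1,-1],"angular":[0,0,0],"fingers":255},{"dp":[0,3,-1.5],"angular":[0,0,0],"fingers":255},{"dp":[0,5.5,-1.5],"angular":[0,0,0],"fingers":255},{"dp":[0,8,-1.5],"angular":[0,0,0],"fingers":255},{"dp":[0,10.5,-1.5],"angular":[0,0,0],"fingers":255},{"dp":[0,13,-1.5],"angular":[0,0,0],"fingers":255},{"dp":[0,15.5,-1.5],"angular":[0,0,0],"fingers":255},{"dp":[0,18,-1.5],"angular":[0,0,0],"fingers":255},{"dp":[0,20.5,-1.5],"angular":[0,0,0],"fingers":255},{"dp":[0,23,-1.5],"angular":[0,0,0],"fingers":255},{"dp":[0,25,-1.5],"angular":[0,0,0],"fingers":255},{"dp":[0,26,-1.5],"angular":[0,0,0],"fingers":255}]' 30
python3 - <<'E'
from h import *
e,R,s=T();print(s['contact_force'],s['tcp_rot'],'s',(e[0]-482.2)*.966+(e[1]-46)*.259, 'lat',-(e[0]-482.2)*.259+(e[1]-46)*.966)
E
```

```text
clock: 16.18
eef_pos: [497.8, 51.0, 48.4]
tcp_rot: [-3.137, -0.001, 1.832]
contact_force: [-6.0, -1.3, -1.1]
opening: -0.004
[-6.02840422 -1.28369502 -1.05591007] [-3.13687970e+00 -6.86769811e-04  1.83200707e+00] s 16.39791735790908 lat 0.7800458345287229
```

```bash
python3 -m inch '[{"dp":[0,1,0],"angular":[0,0,0],"fingers":255},{"dp":[0,3,0],"angular":[0,0,0],"fingers":255},{"dp":[0,5.5,0],"angular":[0,0,0],"fingers":255},{"dp":[0,8,0],"angular":[0,0,0],"fingers":255},{"dp":[0,10.5,0],"angular":[0,0,0],"fingers":255},{"dp":[0,13,0],"angular":[0,0,0],"fingers":255},{"dp":[0,15.5,0],"angular":[0,0,0],"fingers":255},{"dp":[0,18,0],"angular":[0,0,0],"fingers":255},{"dp":[0,20.5,0],"angular":[0,0,0],"fingers":255},{"dp":[0,23,0],"angular":[0,0,0],"fingers":255},{"dp":[0,25,0],"angular":[0,0,0],"fingers":255},{"dp":[0,26,0],"angular":[0,0,0],"fingers":255}]' 30
python3 - <<'E'
from h import *
e,R,s=T();print(s['contact_force'],s['tcp_rot'],'s',(e[0]-482.2)*.966+(e[1]-46)*.259, 'lat',-(e[0]-482.2)*.259+(e[1]-46)*.966)
E
python3 -m inch '[{"dp":[0,1,0],"angular":[0,0,0],"fingers":255},{"dp":[0,2,0],"angular":[0,0,0],"fingers":255},{"dp":[0,3.5,0],"angular":[0,0,0],"fingers":255},{"dp":[0,5,0],"angular":[0,0,0],"fingers":255},{"dp":[0,6.5,0],"angular":[0,0,0],"fingers":255},{"dp":[0,8,0],"angular":[0,0,0],"fingers":255},{"dp":[0,9.5,0],"angular":[0,0,0],"fingers":255},{"dp":[0,11,0],"angular":[0,0,0],"fingers":255},{"dp":[0,12,0],"angular":[0,0,0],"fingers":255},{"dp":[0,13,0],"angular":[0,0,0],"fingers":255},{"dp":[0,14,0],"angular":[0,0,0],"fingers":255}]' 30
python3 - <<'E'
from h import *
e,R,s=T();print(s['contact_force'],s['tcp_rot'],'s',(e[0]-482.2)*.966+(e[1]-46)*.259, 'lat',-(e[0]-482.2)*.259+(e[1]-46)*.966)
E
```

```text
clock: 17.18
eef_pos: [522.9, 57.7, 48.4]
tcp_rot: [-3.137, -0.001, 1.832]
contact_force: [-7.2, -1.8, 0.1]
opening: 0.004
[-7.2454726  -1.76461837  0.14236364] [-3.13666543e+00 -7.15277535e-04  1.83205032e+00] s 42.30720286217399 lat 0.8011322389917765
clock: 18.1
eef_pos: [536.2, 61.3, 48.4]
tcp_rot: [-3.136, -0.001, 1.832]
contact_force: [-7.2, -1.0, 1.3]
opening: 0.003
[-7.21396734 -0.95601277  1.27631029] [-3.13642164e+00 -7.38941280e-04  1.83209027e+00] s 56.08081860137558 lat 0.8074720753944558
```

```bash
python3 -m inch '[{"dp":[0,1,0],"angular":[0,0,0],"fingers":255},{"dp":[0,2,0],"angular":[0,0,0],"fingers":255},{"dp":[0,3,0],"angular":[0,0,0],"fingers":255},{"dp":[0,4,0],"angular":[0,0,0],"fingers":255},{"dp":[0,5,0],"angular":[0,0,0],"fingers":255},{"dp":[0,6,0],"angular":[0,0,0],"fingers":255},{"dp":[0,7,0],"angular":[0,0,0],"fingers":255},{"dp":[0,8,0],"angular":[0,0,0],"fingers":255}]' 30
for i in 1; do python3 -m inch '[{"dp":[0,0.7,0],"angular":[0,0,0],"fingers":255},{"dp":[0,1.4,0],"angular":[0,0,0],"fingers":255},{"dp":[0,2,0],"angular":[0,0,0],"fingers":255},{"dp":[0,2,0],"angular":[0,0,0],"fingers":255}]' 30; done
python3 - <<'E'
from h import *
e,R,s=T();print(s['contact_force'],s['tcp_rot'],'s',(e[0]-482.2)*.966+(e[1]-46)*.259, 'lat',-(e[0]-482.2)*.259+(e[1]-46)*.966)
E
```

```text
clock: 18.77
eef_pos: [543.8, 63.3, 48.4]
tcp_rot: [-3.136, -0.001, 1.832]
contact_force: [-7.7, -1.9, 0.8]
opening: 0.0
clock: 19.1
eef_pos: [545.9, 63.9, 48.4]
tcp_rot: [-3.137, -0.001, 1.832]
contact_force: [-5.7, -1.3, 0.7]
opening: 0.0
[-5.67821402 -1.33868514  0.70563973] [-3.13658052e+00 -7.66043320e-04  1.83197604e+00] s 66.16647527624785 lat 0.8042995405281133
```

```bash
python3 -m inch '[{"dp":[0,0.5,0],"angular":[0,0,0],"fingers":255},{"dp":[0,1,0],"angular":[0,0,0],"fingers":255},{"dp":[0,1,0],"angular":[0,0,0],"fingers":255}]' 30
```

```text
clock: 19.35
eef_pos: [546.8, 64.2, 48.4]
tcp_rot: [-3.137, -0.001, 1.832]
contact_force: [-6.8, -0.7, 0.5]
opening: -0.003
```

```bash
python3 -m inch '[{"dp":[0,0.5,0],"angular":[0,0,0],"fingers":255},{"dp":[0,1,0],"angular":[0,0,0],"fingers":255},{"dp":[0,1,0],"angular":[0,0,0],"fingers":255}]' 30
```

```text
clock: 19.6
eef_pos: [547.8, 64.5, 48.4]
tcp_rot: [-3.137, -0.001, 1.832]
contact_force: [-5.9, -1.8, 1.0]
opening: 0.002
```

```bash
python3 -m inch '[{"dp":[0,0.5,0],"angular":[0,0,0],"fingers":255},{"dp":[0,1,0],"angular":[0,0,0],"fingers":255},{"dp":[0,1,0],"angular":[0,0,0],"fingers":255}]' 30
```

```text
clock: 19.85
eef_pos: [548.7, 64.7, 48.4]
tcp_rot: [-3.136, -0.001, 1.832]
contact_force: [-6.8, -1.7, 0.8]
opening: 0.003
```

```bash
python3 -m inch '[{"dp":[0,0.5,0],"angular":[0,0,0],"fingers":255},{"dp":[0,1,0],"angular":[0,0,0],"fingers":255},{"dp":[0,1,0],"angular":[0,0,0],"fingers":255}]' 30
```

```text
clock: 20.1
eef_pos: [549.6, 64.9, 48.4]
tcp_rot: [-3.136, -0.001, 1.832]
contact_force: [-7.7, -0.9, 1.3]
opening: 0.002
```

```bash
python3 -m inch '[{"dp":[0,0.5,0],"angular":[0,0,0],"fingers":255},{"dp":[0,1,0],"angular":[0,0,0],"fingers":255},{"dp":[0,1,0],"angular":[0,0,0],"fingers":255}]' 30
```

```text
clock: 20.35
eef_pos: [550.6, 65.1, 48.4]
tcp_rot: [-3.136, -0.001, 1.832]
contact_force: [-7.0, -1.7, 1.7]
opening: -0.002
```

```bash
python3 -m inch '[{"dp":[0,0.5,0],"angular":[0,0,0],"fingers":255},{"dp":[0,1,0],"angular":[0,0,0],"fingers":255},{"dp":[0,1,0],"angular":[0,0,0],"fingers":255}]' 30
```

```text
clock: 20.6
eef_pos: [550.9, 65.3, 48.4]
tcp_rot: [-3.135, -0.001, 1.832]
contact_force: [-8.8, -1.2, 4.5]
opening: 0.004
```

```bash
python3 -m inch '[{"dp":[0,0.4,0],"angular":[0,0,0],"fingers":255},{"dp":[0,0.7,0],"angular":[0,0,0],"fingers":255},{"dp":[0,0.7,0],"angular":[0,0,0],"fingers":255}]' 30
```

```text
clock: 20.85
eef_pos: [551.1, 65.3, 48.4]
tcp_rot: [-3.134, -0.001, 1.832]
contact_force: [-11.6, -2.8, 5.3]
opening: 0.003
```

Firm stop reached (12 N axial, position stalled). Ease off slowly.

```bash
python3 -m inch '[{"dp":[0,-1,0],"angular":[0,0,0],"fingers":255},{"dp":[0,-2,0],"angular":[0,0,0],"fingers":255},{"dp":[0,-3,0],"angular":[0,0,0],"fingers":255},{"dp":[0,-4,0],"angular":[0,0,0],"fingers":255},{"dp":[0,-5,0],"angular":[0,0,0],"fingers":255},{"dp":[0,-6,0],"angular":[0,0,0],"fingers":255},{"dp":[0,-7,0],"angular":[0,0,0],"fingers":255},{"dp":[0,-8,0],"angular":[0,0,0],"fingers":255},{"dp":[0,-9,0],"angular":[0,0,0],"fingers":255},{"dp":[0,-10,0],"angular":[0,0,0],"fingers":255},{"dp":[0,-11,0],"angular":[0,0,0],"fingers":255},{"dp":[0,-11,0],"angular":[0,0,0],"fingers":255}]' 30
```

```text
clock: 21.85
eef_pos: [544.7, 63.1, 49.6]
tcp_rot: [3.141, 0.0, 1.832]
contact_force: [0.3, -0.2, 0.3]
opening: -0.0
```

Force is gone, so the tray stays. Back off, lift and look.

```bash
python3 -m inch '[{"dp":[0,-4,0],"angular":[0,0,0],"fingers":255},{"dp":[0,-12,0],"angular":[0,0,0],"fingers":255},{"dp":[0,-30,0],"angular":[0,0,0],"fingers":255},{"dp":[0,-60,-10],"angular":[0,0,0],"fingers":255},{"dp":[0,-95,-35],"angular":[0,0,0],"fingers":255},{"dp":[0,-130,-60],"angular":[0,0,0],"fingers":255},{"dp":[0,-160,-90],"angular":[0,0,0],"fingers":255},{"dp":[0,-180,-115],"angular":[0,0,0],"fingers":255},{"dp":[0,-190,-130],"angular":[0,0,0],"fingers":255},{"dp":[0,-190,-130],"angular":[0,0,0],"fingers":255},{"dp":[0,-190,-130],"angular":[0,0,0],"fingers":255}]' 30
python3 - <<'E'
from h import *
p,d=vision.grab_frame("side"); cv2.imwrite("pics/s10f.png",p); a=cv2.resize(p[180:310,270:460],None,fx=4,fy=4,interpolation=cv2.INTER_CUBIC);cv2.imwrite("pics/s10.png",a)
p,d=vision.grab_frame("top"); cv2.imwrite("pics/t10.png",np.clip(p*1.8,0,255).astype('uint8'))
c=vision.camera_params("wrist")
p,d=vision.grab_frame("wrist"); cv2.imwrite("pics/w10.png",np.clip(p*1.6,0,255).astype('uint8')); np.savez("w10.npz",p=p,d=d,**c)
goal([0,0,0],0)
E
```

```text
clock: 22.77
eef_pos: [360.9, 13.9, 179.9]
tcp_rot: [3.138, 0.001, 1.832]
contact_force: [1.2, 0.6, -0.7]
opening: 0.001
clock 22.9167 pos [360.7  14.1 178.4] rot [-3.14  -0.     1.832] F [ 1.1  0.4 -0.9] dp [  79.5 -351.9  178.8] ang [-1.1000e-03  8.0000e-04  1.8321e+00]
```

View pics/s10.png

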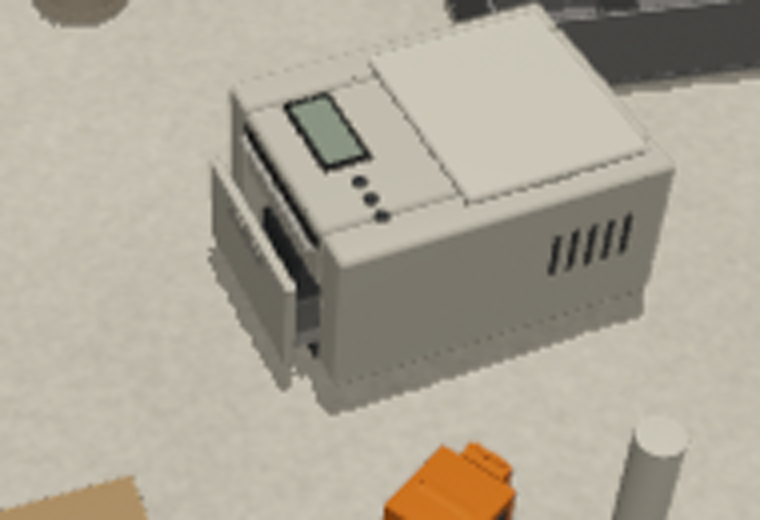

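View pics/t10.png

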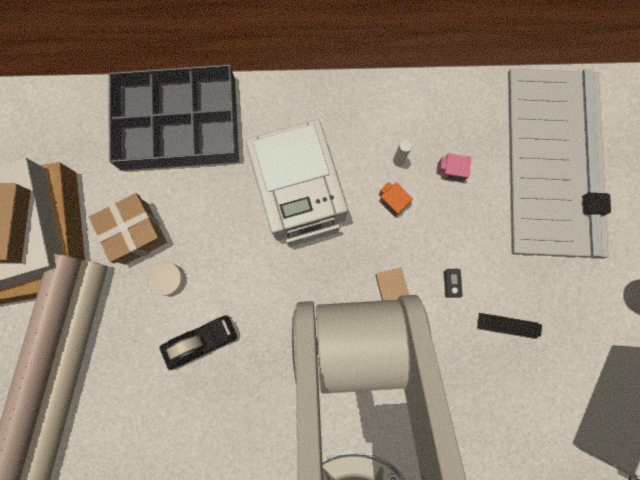

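View pics/w10.png

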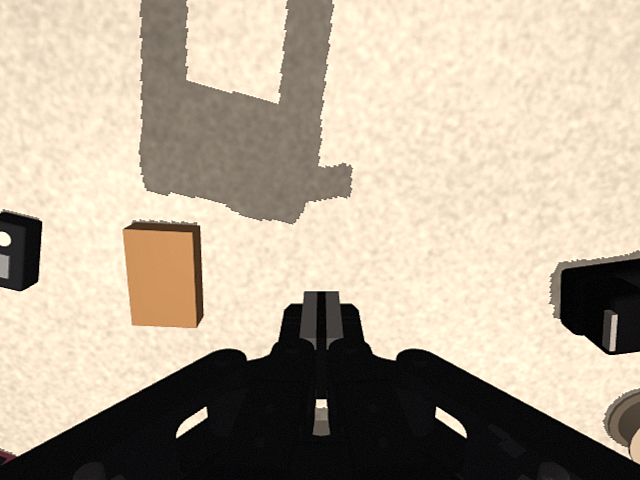

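```bash
python3 - <<'E'
from h import *
for k in range(2):
    p,d=vision.grab_frame("top"); c=vision.camera_params("top"); W=cloud(d,c)
    ax=np.array([.9659,.2588])
    S=(W[...,:2]-[671.1,96.7])@ax; Y=(W[...,:2]-[671.1,96.7])@np.array([-.2588,.9659])
    m=(W[...,2]>60)&(W[...,2]<80)&(S<-102)&(S>-140)&(abs(Y)<70); print(m.sum(),'panel top S',S[m].mean(), 'outer front gap',-np.percentile(S[m],3)-100, monitor.sense()['clock'])
E
python3 -m inch '[{"dp":[0,0,0],"angular":[0,0,0],"fingers":255},{"dp":[0,0,0],"angular":[0,0,0],"fingers":255},{"dp":[0,0,0],"angular":[0,0,0],"fingers":255},{"dp":[0,0,0],"angular":[0,0,0],"fingers":255},{"dp":[0,0,0],"angular":[0,0,0],"fingers":255},{"dp":[0,0,0],"angular":[0,0,0],"fingers":255},{"dp":[0,0,0],"angular":[0,0,0],"fingers":255},{"dp":[0,0,0],"angular":[0,0,0],"fingers":255}]'
python3 - <<'E'
from h import *
p,d=vision.grab_frame("side"); a=cv2.imread("pics/s10f.png"); print('side diff near tray',cv2.absdiff(p,a)[180:310,270:460].mean())
E
```

```text
247 panel top S -114.870295981688 outer front gap 18.263516703898787 22.9667
244 panel top S -114.80130949267621 outer front gap 18.135369751970586 23.0167
clock: 23.68
eef_pos: [360.7, 14.0, 179.3]
tcp_rot: [3.141, 0.0, 1.832]
contact_force: [0.5, -0.3, -0.1]
opening: 0.004
side diff near tray 0.26261808367071526
```

```bash
python3 -c "
from rig import sign_off
print(sign_off())"
```

```text
the job is handed in; nothing more can be done
None
```

The cartridge is in the tray's pocket, nose towards the printer, and the catch is holding the tray in. I handed the job in at about 24 s, and the hand-in gives no verdict.

- **Cartridge:** the descent into the pocket met no noticeable force. After release its top measured 54–55 mm above the table at four corners, against 54 mm expected, so it was flat on the pocket floor. Once the tray was in, I could no longer see the cartridge.
- **Tray:** I pressed it in with the shut fingers at about 5–8 N. At the firm stop the readings rose to about 12 N along the push (13 N in total), then I eased off. The wrist force fell to zero as I backed away.
- **Tray staying in:** after the arm withdrew, the front panel stood about 18 mm before the printer's front (12 to 25 mm expected). It had not moved 0.7 s later.
- **Other things:** the bystanders and the look-alikes showed no visible shift in the last top view. I did not measure them, and the arm partly hid the tag block.

No check failed. The one oddity was a 3–5 N upward force on the fingers at first contact and again at the stop, probably friction on the panel.

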